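# Lay out the red torch valves by size

## Task

Pick the three red valves standing loose on the bench out from among the blue valves and brass fittings, and stand each one upright, stem up, in the round parts dish of its size: the small one in the small dish, the medium one in the medium dish and the large one in the large dish. Each must stand flat on the floor of its dish. Leave the blue valves, the brass nut and the brass elbow where they are.

Things in the scene. Friction and masses are not known exactly. Their poses are not given: they have to be found in the camera images.
- red_small_mid (a point): centre, half-way up (32 mm above its underside, on its axis), of the small red valve: standing upright on its ribbed round red plastic knob, 22 mm in diameter and 42 mm high, with a narrower brass collar and pointed brass stem on top; 64 mm high in all; loose; z axis up along the stem
- red_medium_mid (a point): centre, half-way up (32 mm above its underside, on its axis), of the medium red valve: standing upright on its ribbed round red plastic knob, 34 mm in diameter and 42 mm high, with a narrower brass collar and pointed brass stem on top; 64 mm high in all; loose; z axis up along the stem
- red_large_mid (a point): centre, half-way up (32 mm above its underside, on its axis), of the large red valve: standing upright on its ribbed round red plastic knob, 46 mm in diameter and 42 mm high, with a narrower brass collar and pointed brass stem on top; 64 mm high in all; loose; z axis up along the stem
- dish_small: the small parts dish: round, black with a grey floor, fixed to the bench, inner diameter 40 mm, outer diameter 46 mm, floor 4 mm above the bench, rim 8 mm above the bench; origin at the centre of its underside, on the bench, z axis up
- dish_medium: the medium parts dish: round, black with a grey floor, fixed to the bench, inner diameter 52 mm, outer diameter 58 mm, floor 4 mm above the bench, rim 8 mm above the bench; origin at the centre of its underside, on the bench, z axis up
- dish_large: the large parts dish: round, black with a grey floor, fixed to the bench, inner diameter 64 mm, outer diameter 70 mm, floor 4 mm above the bench, rim 8 mm above the bench; origin at the centre of its underside, on the bench, z axis up
- blue_small_mid (a point): centre, half-way up (32 mm above its underside, on its axis), of the small blue valve: standing upright on its ribbed round blue plastic knob, 22 mm in diameter and 42 mm high, with a narrower brass collar and pointed brass stem on top; 64 mm high in all; loose; z axis up along the stem; to be left alone
- blue_large_mid (a point): centre, half-way up (32 mm above its underside, on its axis), of the large blue valve: standing upright on its ribbed round blue plastic knob, 46 mm in diameter and 42 mm high, with a narrower brass collar and pointed brass stem on top; 64 mm high in all; loose; z axis up along the stem; to be left alone
- nut_mid (a point): centre, half-way up (17 mm above the bench), of a loose brass hexagonal coupling nut, 30 mm across flats, 34 mm high with its round neck; to be left alone
- elbow_mid (a point): point half-way up (21 mm above the bench) of a loose brass elbow fitting, on the axis of its upright outlet: a 28 mm block with an upright outlet, 42 mm high, and a level outlet that reaches 42 mm from this point along its x axis; to be left alone
There are look-alikes about, which are no part of the job. What is shaped like the part that bears red_medium_mid but turquoise is not meant. Leave any turquoise look-alike of the part that bears red_large_mid alone.

How it is judged:
By the outcome, as a careful person would: the job done as asked, in the order asked, and still so for the second after the job is handed in, with the robot touching nothing.
It also fails if it takes over 83 s, if anything falls off the work surface, if the arm or the gripper's body presses on something with over 40 N, if the wrist force passes 120 N, or if a joint passes its speed limit or range.

## Robot

A 7-joint arm with a two-finger parallel gripper is mounted at the origin on the work surface. World frame = base frame: x ahead of the robot, y to its left, z up, the work surface at z = 0. Lengths are in m, angles in rad, forces in N, time in s.
With the tool pointing down it reaches from about 0.35 to 0.9 m from the base axis. Payload 8.1 kg.
Tool frame: the origin (TCP) lies at the very end of the fingers, on their centre line; the grasp point (between the pads) lies behind it (r.grip_point_offset is the z of the grasp point in the tool frame, in m); z points along the fingers, y is the direction in which the jaws open and shut (so a half turn about z gives the same grasp; the last joint's range is limited). The gripper opens to 92 mm and grips with 3 to 60 N. Pads are 19 mm wide; open, the fingers measure 130 mm over their backs; the gripper's body (75 mm by 190 mm) begins 47 mm behind the grasp point.
Start: joints at [-1.445, 0.434, 0.025, 1.573, -0.012, 1.134, -0.075], TCP at [0.142, 0.609, 0.227] pointing down, gripper open.
Joint ranges: [-2.62, 2.62], [-0.44, 2.09], [-1.27, 1.32], [0.08, 2.57], [-1.32, 4.46], [0.12, 2], [-2.74, 2.74]. Speed limits (rad/s): [2.22, 2.22, 3.01, 3.01, 3.14, 3.14, 3.14].

## Interface

Orientations are given as a rotation vector (axis times angle).
In Python, from bench import r gives the robot as it stands. The module is installed in compiled form; this text tells all that it offers.
- The arm moves only by the tool step_arm, never from a script. Its argument "plan" is a list of rows, each a list of 7 numbers: the finger opening in mm, from 0 to 91.8, then the shift along the tool's x, y, z in mm, then the turn, a rotation vector about the tool's x, y, z in degrees. In form: [[fingers, dx, dy, dz, wx, wy, wz], ...]. A call has 1 to 20 rows; each row is the pose to reach, as a shift and turn from the pose commanded when the call began, along the tool's axes at that moment; what a row does not reach only later rows make up. A row lasts 1/12 s, in which the tool goes at most 41.7 mm and 7.16 degrees, less where a joint would pass 70% of its speed; a pose out of reach is approached as far as the arm can. A call with a gripper value outside its range is refused whole. The fingers move at their own pace and stop on an object; "grip_force" is the grip in N (left out, the last holds). Time passes only in rows, so rows that repeat a pose let the fingers close. It gives the time, the measured TCP pose, the force and the opening at its end, in the units of the state.
- r.sense(): the state, without advancing time (a new reading comes with each control period).
- r.capture(name): name is "side" or "top" or "wrist"; returns the picture (384x512x3 uint8, blue, green, red); there is no depth.
- r.get_calibration(name): a dict with "camera_matrix" (3x3 intrinsics, pixels), "R" (3x3) and "t" (3): a world point X has camera coordinates R X + t; the wrist camera has in their place "hand_eye" (4x4, takes a point from camera to tool coordinates, whose origin is the TCP and whose axes are the flange's). Camera axes: x right, y down, z forward; pixel columns grow to the right and rows downward; lengths in m; the calibration is good to about 2 mm. A picture is of the moment at which its call begins: read the wrist's pose just before it. get_calibration takes no time and is no camera call.
- r.job_done(): hands the job in, once; it reports no verdict.
Trained networks look in the newest picture that a camera, given by its name, has taken for a name from the list of things; names that differ only in an ending like _2 or _b are one class to them, and where a whole thing is asked for, a point or a joint stands for the part that bears it (a point fixed in the world has none). Each returns a list of dicts, best first, with "score" (0 to 1); they miss things now and then, are a little off and sometimes report something else, mostly with a low value. They report only what shows in the picture. A call takes as long as a camera call. They do not tell look-alikes from the thing itself.
- r.recognise(camera, thing): "xy" ([column, row] in pixels, amid what is visible of it).
- r.regions_of(camera, thing): "pixels" (384x512 bool, what is visible of it) and "xy" ([column, row] in pixels, amid what is visible of it).
The state is a dict: "clock": time; "joint_positions": joint angles; "qvel": joint speeds; "joint_efforts": joint torques, N m; "eef_pos": TCP position; "tcp_rot": TCP orientation; "wrist_force": force on the tool from outside, world axes, zero at the start; "ft_torque": the same for the moment, N m; "gripper_width": opening from 0.0 (shut) to 1.0 (fully open).
Only numpy, scipy, OpenCV 4.12 (cv2) and the standard library are available. Lean on these libraries where they do the work, as an engineer would, in place of code of your own. Each camera call takes 0.05 s, during which the arm holds its last target.

## Working session

There is one attempt and no reset: what is moved stays moved. The work goes in short steps, Python scripts to look and compute and a tool call to move; the robot and the scene stay as the last step left them, time stands still between calls to the robot, and variables do not carry over. Pictures are saved under pics/ and viewed, and the job is handed in when it is done.

Besides the shell and the picture viewer there is one more tool, called by a JSON object that holds its "name" and its "arguments". step_arm: Moves the arm, as the interface text tells. Its arguments: {"type":"object","properties":{"plan":{"type":"array","items":{"type":"array","items":{"type":"number"}}},"grip_force":{"type":"number"}},"required":["plan"]}

```bash
mkdir -p pics; cat > h.py <<'E'
import numpy as np,cv2
from bench import r
from scipy.spatial.transform import Rotation as Ro
def cap(n,f):
    s=r.sense(); im=r.capture(n); cv2.imwrite('pics/'+f,im); return s,im
def ray(n,px,s=None):
    c=r.get_calibration(n); K=np.array(c['camera_matrix'])
    d=np.linalg.inv(K)@np.array([px[0],px[1],1.])
    if 'hand_eye' in c:
        s=s or r.sense(); H=np.array(c['hand_eye']); R=Ro.from_rotvec(s['tcp_rot']).as_matrix()
        return R@H[:3,3]+np.array(s['eef_pos']), R@H[:3,:3]@d
    R=np.array(c['R']);t=np.array(c['t'])
    return -R.T@t, R.T@d
def onz(n,px,z,s=None):
    o,d=ray(n,px,s); return o+d*(z-o[2])/d[2]
def proj(n,X,s=None):
    c=r.get_calibration(n);K=np.array(c['camera_matrix'])
    if 'hand_eye' in c:
        s=s or r.sense(); H=np.array(c['hand_eye']); R=Ro.from_rotvec(s['tcp_rot']).as_matrix()
        p=H[:3,:3].T@(R.T@(np.array(X)-np.array(s['eef_pos']))-H[:3,3])
    else: p=np.array(c['R'])@np.array(X)+np.array(c['t'])
    p=K@p; return p[:2]/p[2]
E
python3 - <<'E'
from h import *
s=r.sense(); print({k:np.round(v,3) for k,v in s.items()}, r.grip_point_offset)
for n in ['top','side','wrist']: cap(n,n+'0.png')
for n in ['top','side']:
    c=r.get_calibration(n); print(n,np.round(-np.array(c['R']).T@c['t'],3),np.round(c['camera_matrix'],1).tolist(),np.round(c['R'],2).tolist())
print(r.get_calibration('wrist'))
for t in ['red_small_mid','red_medium_mid','red_large_mid','dish_small','dish_medium','dish_large','blue_small_mid','blue_large_mid','nut_mid','elbow_mid']:
    print(t,[(round(q['score'],2),np.round(q['xy']).tolist()) for q in r.recognise('top',t)])
E
```

```text
{'clock': np.float64(0.0), 'joint_positions': array([-1.445,  0.435,  0.025,  1.574, -0.012,  1.134, -0.075]), 'qvel': array([-0.   , -0.001, -0.   ,  0.001, -0.001, -0.001,  0.001]), 'joint_efforts': array([ 0.0000e+00, -6.6787e+01,  9.8500e-01, -3.1445e+01, -6.0000e-02,
        4.3000e-02,  0.0000e+00]), 'eef_pos': array([0.142, 0.608, 0.226]), 'tcp_rot': array([-3.590e-01, -3.121e+00,  2.000e-03]), 'wrist_force': array([-0.238,  1.361, -0.028]), 'ft_torque': array([-0.018,  0.025, -0.001]), 'gripper_width': np.float64(0.997)} -0.0188
top [0.328 0.004 1.296] [[480.9, 0.0, 254.2], [0.0, 480.9, 196.5], [0.0, 0.0, 1.0]] [[0.02, -1.0, 0.02], [-0.98, -0.02, -0.18], [0.18, -0.01, -0.98]]
side [0.132 0.434 0.682] [[388.3, 0.0, 253.5], [0.0, 388.3, 188.9], [0.0, 0.0, 1.0]] [[-0.74, -0.68, -0.02], [-0.48, 0.54, -0.7], [0.48, -0.5, -0.72]]
{'camera_matrix': array([[309.69530829,   0.        , 251.89884819],
       [  0.        , 309.69530829, 194.65045124],
       [  0.        ,   0.        ,   1.        ]]), 'hand_eye': array([[ 4.44118390e-04, -9.63754401e-01, -2.66790661e-01,
         7.14395830e-02],
       [ 9.99999159e-01,  7.53132773e-04, -1.05594779e-03,
        -9.30378523e-04],
       [ 1.21860312e-03, -2.66789967e-01,  9.63753925e-01,
        -1.58237010e-01],
       [ 0.00000000e+00,  0.00000000e+00,  0.00000000e+00,
         1.00000000e+00]])}
red_small_mid []
red_medium_mid [(0.49, [253.0, 149.0]), (0.45, [248.0, 178.0])]
red_large_mid [(0.71, [372.0, 249.0]), (0.63, [362.0, 212.0]), (0.53, [353.0, 179.0])]
dish_small [(0.59, [146.0, 184.0])]
dish_medium [(0.81, [187.0, 173.0])]
dish_large []
blue_small_mid [(0.57, [304.0, 235.0])]
blue_large_mid [(0.58, [144.0, 235.0]), (0.21, [354.0, 180.0])]
nut_mid []
elbow_mid [(0.73, [370.0, 249.0])]
```

```bash
python3 - <<'E'
import cv2
a=cv2.imread('pics/top0.png'); cv2.imwrite('pics/top0c.png',cv2.resize(a[120:300,100:420],None,fx=2.5,fy=2.5,interpolation=3))
E
```

```text
(no output)
```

View pics/top0.png

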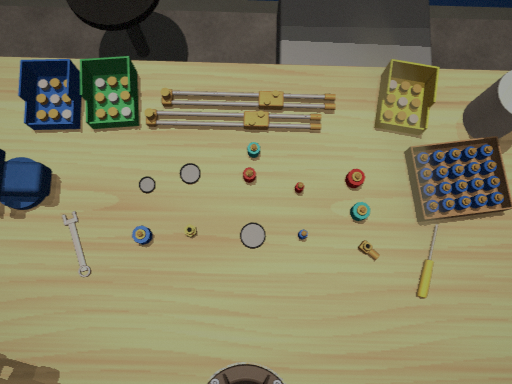

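View pics/side0.png

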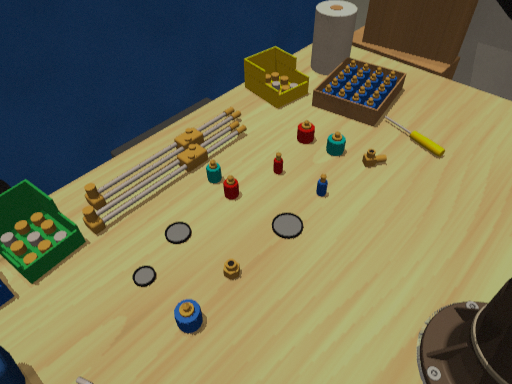

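```bash
sleep 1
```

```text
(no output)
```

View pics/top0c.png

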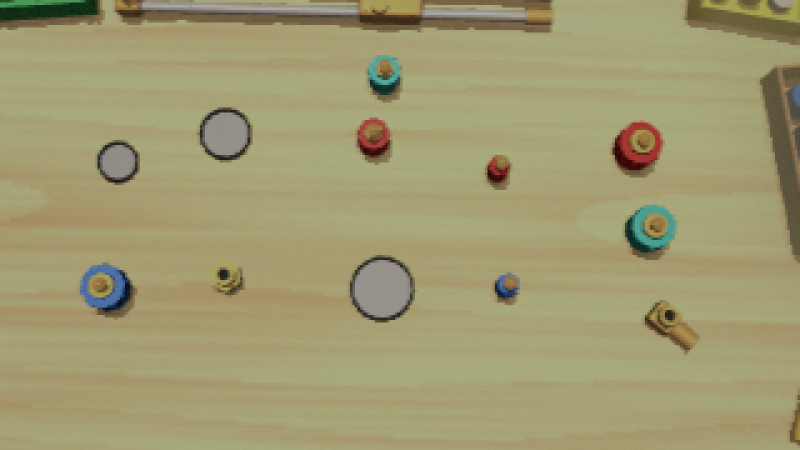

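View pics/wrist0.png

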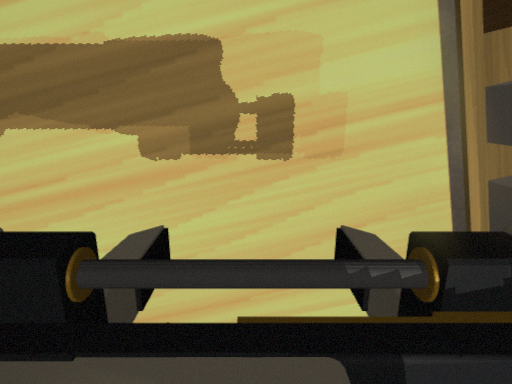

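Candidates in top view: the red small valve is at (300,187). The red medium is at (249,174), with its turquoise look-alike at (254,150). The red large is at (356,178), with its turquoise look-alike at (361,211). Dishes: small (147,185), medium (190,174), large (253,235). I'll choose the red ones and measure them with colour masks in both views.

```bash
cat > meas.py <<'E'
from h import *
from scipy.optimize import least_squares
def cyl(x,y,D,z0,z1):
    a=np.linspace(0,2*np.pi,24,endpoint=False)
    return [(x+D/2*np.cos(t),y+D/2*np.sin(t),z) for z in (z0,z1) for t in a]
def hullc(P):
    h=cv2.convexHull(np.array(P,np.float32)); m=cv2.moments(h); return np.array([m['m10'],m['m01']])/m['m00'],m['m00']
def mask(im,kind):
    h=cv2.cvtColor(im,cv2.COLOR_BGR2HSV).astype(int);H,S,V=h[...,0],h[...,1],h[...,2]
    if kind=='red': m=((H<6)|(H>170))&(S>140)&(V>40)
    else: m=(S<60)&(V>70)
    return m.astype(np.uint8)
def blob(im,kind,px,rad=25):
    m=mask(im,kind); n,l,st,c=cv2.connectedComponentsWithStats(m)
    b=[i for i in range(1,n) if st[i,4]>12 and np.hypot(*(c[i]-px))<rad]
    if not b: return None
    i=max(b,key=lambda i:st[i,4])
    p=np.argwhere(l==i)[:,::-1]; return hullc(p)
E
python3 - <<'E'
from meas import *
T=cv2.imread('pics/top0.png');S=cv2.imread('pics/side0.png')
for nm,kind,pt,ps,D,z0,z1 in [('small','red',(300,187),(278,164),.022,0,.042),('med','red',(249,174),(231,188),.034,0,.042),('large','red',(356,178),(306,132),.046,0,.042),
 ('ds','g',(147,185),(145,276),.040,.004,.0041),('dm','g',(190,174),(178,232),.052,.004,.0041),('dl','g',(253,235),(288,225),.064,.004,.0041)]:
    bt=blob(T,kind,pt,10);bs=blob(S,kind,ps,12)
    pr=lambda v,n:hullc([proj(n,X) for X in cyl(v[0],v[1],D,z0,z1)])
    o=[]
    for use in ([('top',bt)],[('side',bs)],[('top',bt),('side',bs)]):
        try:
            q=least_squares(lambda v:np.concatenate([pr(v,n)[0]-b[0] for n,b in use]),onz('top',pt,.02)[:2],diff_step=1e-4)
            o.append(np.round(q.x,4).tolist())
        except Exception as e: o.append(str(e)[:40])
    print(nm,o,[ (np.round(b[0],1).tolist(),b[1],round(pr(q.x,n)[1])) for n,b in use])
E
```

```text
small [[0.5849, -0.1289], [0.5875, -0.1315], 'time passes only in moves, steps and wai'] [([298.2, 187.9], 41.5, 78), ([277.8, 165.2], 110.0, 147)]
med [[0.6188, 0.006], [0.6186, 0.0048], 'time passes only in moves, steps and wai'] [([248.6, 174.4], 124.0, 162), ([230.9, 188.4], 231.0, 289)]
large [[0.6164, -0.2823], [0.6153, -0.2805], 'time passes only in moves, steps and wai'] [([354.7, 178.0], 251.5, 297), ([305.1, 133.3], 266.0, 341)]
ds [[0.5878, 0.2836], [0.5896, 0.2836], 'time passes only in moves, steps and wai'] [([146.8, 184.4], 143.5, 163), ([143.9, 275.5], 220.0, 265)]
dm [[0.6221, 0.1679], [0.6244, 0.1673], [0.6233, 0.1677]] [([189.8, 173.3], 247.0, 272), ([177.5, 232.2], 290.5, 341)]
dl ['time passes only in moves, steps and wai', [0.4575, -0.0098], [0.4568, -0.0089]] [([252.4, 235.0], 417.5, 438), ([287.1, 224.8], 447.0, 502)]
```

```bash
cat > go.py <<'E'
from h import *
import sys
s=r.sense(); R=Ro.from_rotvec(s['tcp_rot']).as_matrix(); p=np.array(s['eef_pos'])
Rt=np.array([[-1,0,0],[0,1,0],[0,0,-1.]])
def d(x,y,z):
    return np.round(R.T@(np.array([x,y,z])-p)*1000,1).tolist(), np.round(np.degrees(Ro.from_matrix(R.T@Rt).as_rotvec()),2).tolist()
if __name__=='__main__':
    print(round(s['clock'],2),np.round(p,4),np.round(s['joint_positions'],2),s['gripper_width'])
    a=[float(v) for v in sys.argv[1:]]
    for i in range(0,len(a),3): print(d(*a[i:i+3]))
E
python3 go.py 0.586 -0.130 0.20
```

```text
0.65 [0.1418 0.6087 0.2267] [-1.44  0.43  0.02  1.57 -0.01  1.13 -0.08] 1.0023991337954994
([-600.2, -618.7, 26.7], [0.0, 0.0, -13.11])
```

{"name": "step_arm", "arguments": {"plan": [[60,-600,-619,27,0,0,-13.1],[60,-600,-619,27,0,0,-13.1],[60,-600,-619,27,0,0,-13.1],[60,-600,-619,27,0,0,-13.1],[60,-600,-619,27,0,0,-13.1],[60,-600,-619,27,0,0,-13.1],[60,-600,-619,27,0,0,-13.1],[60,-600,-619,27,0,0,-13.1],[60,-600,-619,27,0,0,-13.1],[60,-600,-619,27,0,0,-13.1],[60,-600,-619,27,0,0,-13.1],[60,-600,-619,27,0,0,-13.1],[60,-600,-619,27,0,0,-13.1],[60,-600,-619,27,0,0,-13.1],[60,-600,-619,27,0,0,-13.1],[60,-600,-619,27,0,0,-13.1],[60,-600,-619,27,0,0,-13.1],[60,-600,-619,27,0,0,-13.1],[60,-600,-619,27,0,0,-13.1],[60,-600,-619,27,0,0,-13.1]], "grip_force": 15}}

```text
clock: 2.32
eef_pos: [0.5715, -0.1071, 0.2007]
tcp_rot: [-0.0, 3.141, 0.0]
wrist_force: [0.5, 0.5, 0.7]
gripper_width: 0.656
```

```bash
python3 go.py 0.586 -0.130 0.15
```

```text
2.32 [ 0.5715 -0.1071  0.2007] [-0.2   0.4   0.4   1.74 -0.18  1.04  1.84] 0.6555099273278502
([-14.4, -22.9, 50.7], [0.01, 0.03, 0.01])
```

{"name": "step_arm", "arguments": {"plan": [[60,-14,-23,20,0,0,0],[60,-14,-23,20,0,0,0],[60,-14,-23,20,0,0,0],[60,-14,-23,20,0,0,0]]}}

```text
clock: 2.65
eef_pos: [0.5844, -0.1277, 0.1805]
tcp_rot: [-0.0, -3.141, -0.001]
wrist_force: [0.4, 0.5, -0.4]
gripper_width: 0.65
```

```bash
python3 - <<'E'
from meas import *
s,im=cap('wrist','w1.png'); print(s['eef_pos'])
print([(q['score'],q['xy']) for q in r.recognise('wrist','red_small_mid')])
P=[.586,-.130,.042]; print(proj('wrist',P,s), proj('wrist',[.586,-.13,0],s))
E
```

```text
[ 0.5844395  -0.12768595  0.1804509 ]
[(0.72, [247.3, 182.3])]
[250.77452851 186.13034287] [250.92198761 177.13351871]
```

View pics/w1.png

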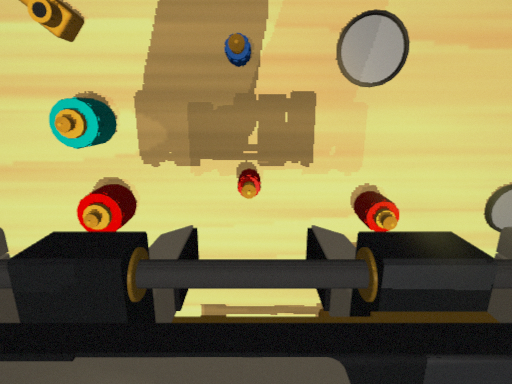

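The wrist view shows the small red valve at (249,183), the large red at (105,210) with turquoise at (80,122), and the medium red at (378,208). Now I'll refine the positions.

```bash
cat >> h.py <<'E'
_g={}
_og=r.get_calibration
class _C:
    pass
def _gc(n):
    if n not in _g: _g[n]=_og(n)
    return _g[n]
import types
_src=r
class RR:
    def __getattr__(self,k): return _gc if k=='get_calibration' else getattr(_src,k)
r=RR()
E
python3 - <<'E'
from meas import *
im=cv2.imread('pics/w1.png'); s=r.sense()
for nm,px,D,g in [('s',(249,180),.022,(.586,-.13)),('m',(375,205),.034,(.6187,.0054)),('l',(110,205),.046,(.616,-.2815))]:
    b=blob(im,'red',px,25)
    pr=lambda v:hullc([proj('wrist',X,s) for X in cyl(v[0],v[1],D,0,.042)])
    q=least_squares(lambda v:pr(v)[0]-b[0],g,diff_step=1e-4); print(nm,np.round(q.x,4),b,pr(q.x)[1])
E
python3 go.py .586 -.130 .15 .586 -.13 .009
```

```text
s [ 0.5855 -0.1311] (array([248.82132682, 181.36711437]), 409.5) 521.9156878329813
m [0.6194 0.0047] (array([375.84265537, 212.06271186]), 1180.0) 1358.984773534583
l [ 0.6165 -0.283 ] (array([106.25659358, 208.90864315]), 2098.0) 2288.65498063236
2.75 [ 0.5847 -0.1268  0.1812] [-0.15  0.45  0.4   1.72 -0.2   1.01  1.89] 0.6510030700313648
([-1.3, -3.2, 31.2], [0.05, 0.03, 0.09])
([-1.2, -3.4, 172.2], [0.05, 0.03, 0.09])
```

{"name": "step_arm", "arguments": {"plan": [[60,-1,-3,40,0,0,0],[60,-1,-3,80,0,0,0],[60,-1,-3,115,0,0,0],[60,-1,-3,145,0,0,0],[60,-1,-3,162,0,0,0],[60,-1,-3,171,0,0,0],[60,-1,-3,171,0,0,0],[60,-1,-3,171,0,0,0],[14,-1,-3,171,0,0,0],[14,-1,-3,171,0,0,0],[14,-1,-3,171,0,0,0],[14,-1,-3,171,0,0,0],[14,-1,-3,171,0,0,0],[14,-1,-3,171,0,0,0],[14,-1,-3,171,0,0,0],[14,-1,-3,171,0,0,0]], "grip_force": 20}}

```text
clock: 4.08
eef_pos: [0.5858, -0.1313, 0.0098]
tcp_rot: [0.0, 3.141, 0.0]
wrist_force: [-0.3, 0.2, 2.6]
gripper_width: 0.236
```

```bash
python3 go.py .5889 .2836 .1 .5889 .2836 .015
```

```text
4.08 [ 0.5858 -0.1313  0.0098] [-0.08  0.66  0.31  1.85 -0.3   0.67  1.98] 0.23605589718936903
([-3.0, 414.9, -90.1], [0.01, 0.01, -0.02])
([-3.0, 414.9, -5.1], [0.01, 0.01, -0.02])
```

{"name": "step_arm", "arguments": {"plan": [[14,0,0,-30,0,0,0],[14,0,0,-70,0,0,0],[14,0,0,-110,0,0,0],[14,-1,40,-125,0,0,0],[14,-3,80,-125,0,0,0],[14,-3,120,-125,0,0,0],[14,-3,160,-125,0,0,0],[14,-3,200,-125,0,0,0],[14,-3,240,-125,0,0,0],[14,-3,280,-125,0,0,0],[14,-3,320,-125,0,0,0],[14,-3,355,-125,0,0,0],[14,-3,385,-125,0,0,0],[14,-3,415,-110,0,0,0],[14,-3,415,-90,0,0,0],[14,-3,415,-70,0,0,0],[14,-3,415,-70,0,0,0],[14,-3,415,-70,0,0,0],[14,-3,415,-70,0,0,0]]}}

```text
clock: 5.67
eef_pos: [0.5894, 0.2832, 0.0805]
tcp_rot: [0.002, 3.141, 0.0]
wrist_force: [0.7, -0.1, 0.4]
gripper_width: 0.236
```

```bash
python3 - <<'E'
from h import *
s,a=cap('side','s2.png'); s,b=cap('wrist','w2.png'); cv2.imwrite('pics/c2.png',np.hstack([cv2.resize(a,(400,300)),cv2.resize(b,(400,300))]))
print(proj('wrist',[.5889,.2836,.004],s))
E
python3 go.py .5889 .2836 .014
```

```text
[253.67036038 201.49696011]
5.77 [0.5898 0.2835 0.0812] [-0.74  0.63  0.33  1.67 -0.25  0.88  1.26] 0.23897337516530032
([1.0, -0.0, 67.2], [0.06, 0.11, -0.06])
```

View pics/c2.png

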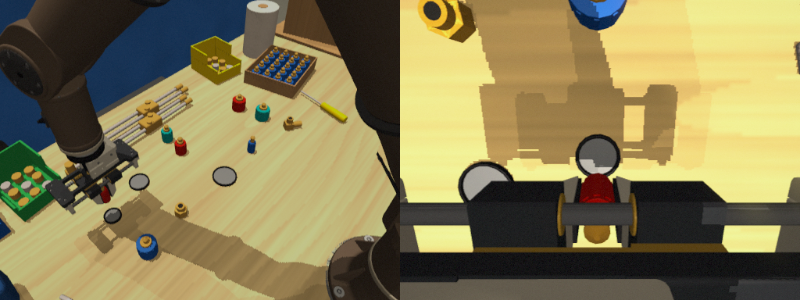

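{"name": "step_arm", "arguments": {"plan": [[14,1,0,30,0,0,0],[14,1,0,50,0,0,0],[14,1,0,60,0,0,0],[14,1,0,64,0,0,0],[14,1,0,66,0,0,0],[14,1,0,66,0,0,0],[14,1,0,66,0,0,0],[14,1,0,66,0,0,0]]}}

```text
clock: 6.43
eef_pos: [0.5885, 0.284, 0.0148]
tcp_rot: [0.0, 3.14, 0.001]
wrist_force: [0.1, 0.1, -0.4]
gripper_width: 0.236
```

{"name": "step_arm", "arguments": {"plan": [[14,0,0,1,0,0,0],[14,0,0,1,0,0,0],[26,0,0,1,0,0,0],[26,0,0,1,0,0,0],[30,0,0,1,0,0,0],[45,0,0,1,0,0,0],[60,0,0,1,0,0,0],[60,0,0,1,0,0,0],[60,0,0,1,0,0,0],[60,0,0,-30,0,0,0],[60,0,0,-70,0,0,0],[60,0,0,-110,0,0,0],[60,0,0,-140,0,0,0],[60,0,0,-140,0,0,0],[60,0,0,-140,0,0,0]]}}

```text
clock: 7.68
eef_pos: [0.589, 0.2843, 0.1558]
tcp_rot: [0.0, 3.138, 0.004]
wrist_force: [-0.1, -0.0, -1.1]
gripper_width: 0.652
```

```bash
python3 - <<'E'
from meas import *
s,b=cap('wrist','w3.png'); bb=blob(b,'red',(254,185),30)
pr=lambda v:hullc([proj('wrist',X,s) for X in cyl(v[0],v[1],.022,.004,.046)])
q=least_squares(lambda v:pr(v)[0]-bb[0],(.589,.284),diff_step=1e-4); print(q.x)
E
python3 go.py .619 .005 .14 .619 .005 .01
```

```text
[0.58849374 0.282728  ]
7.73 [0.5878 0.2839 0.1539] [-0.77  0.56  0.36  1.61 -0.22  1.02  1.23] 0.6544717132291524
([-31.3, -278.9, 13.8], [0.04, 0.03, -0.01])
([-31.2, -279.0, 143.8], [0.04, 0.03, -0.01])
```

View pics/w3.png

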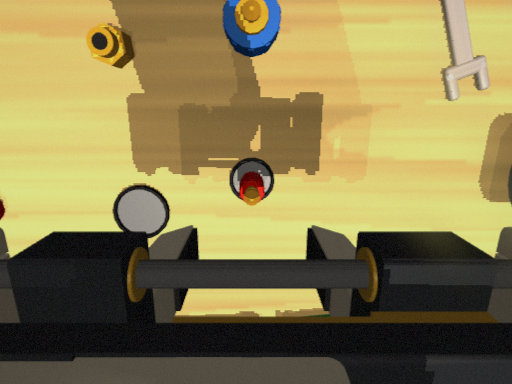

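The small red valve stands in the small dish at (251,182), upright. Next is the medium one.

{"name": "step_arm", "arguments": {"plan": [[70,-5,-40,10,0,0,0],[70,-10,-80,10,0,0,0],[70,-15,-120,10,0,0,0],[70,-20,-160,10,0,0,0],[70,-25,-200,10,0,0,0],[70,-30,-235,10,0,0,0],[70,-31,-260,10,0,0,0],[70,-31,-279,10,0,0,0],[70,-31,-279,20,0,0,0],[70,-31,-279,20,0,0,0],[70,-31,-279,20,0,0,0],[70,-31,-279,20,0,0,0]]}}

```text
clock: 8.73
eef_pos: [0.6182, 0.0065, 0.1327]
tcp_rot: [0.003, -3.14, -0.001]
wrist_force: [0.3, 0.5, -0.3]
gripper_width: 0.76
```

```bash
python3 - <<'E'
from meas import *
s,b=cap('wrist','w4.png'); bb=blob(b,'red',(254,185),35)
pr=lambda v:hullc([proj('wrist',X,s) for X in cyl(v[0],v[1],.034,0,.042)])
q=least_squares(lambda v:pr(v)[0]-bb[0],(.619,.005),diff_step=1e-4); print(q.x)
E
python3 go.py .619 .005 .01
```

```text
[0.61796136 0.00379761]
8.78 [0.6185 0.0065 0.1331] [-0.35  0.53  0.37  1.72 -0.23  0.94  1.69] 0.7608081572436477
([-0.7, -1.6, 123.1], [0.03, -0.06, 0.12])
```

View pics/w4.png

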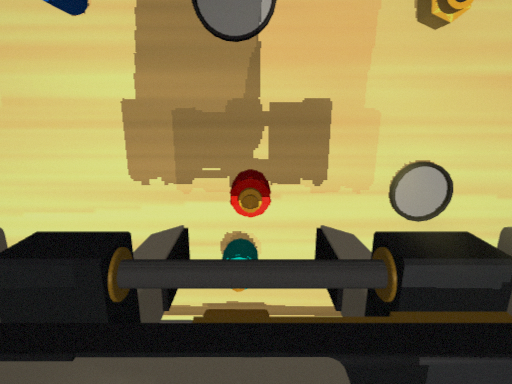

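{"name": "step_arm", "arguments": {"plan": [[70,0,-2,40,0,0,0],[70,0,-2,75,0,0,0],[70,0,-2,100,0,0,0],[70,0,-2,115,0,0,0],[70,0,-2,123,0,0,0],[70,0,-2,123,0,0,0],[70,0,-2,123,0,0,0],[26,0,-2,123,0,0,0],[26,0,-2,123,0,0,0],[26,0,-2,123,0,0,0],[26,0,-2,123,0,0,0],[26,0,-2,123,0,0,0],[26,0,-2,123,0,0,0],[26,0,-2,123,0,0,0],[26,0,-2,123,0,0,0]], "grip_force": 20}}

```text
clock: 10.03
eef_pos: [0.6188, 0.0028, 0.0109]
tcp_rot: [0.0, 3.141, 0.0]
wrist_force: [-0.6, 1.3, 4.3]
gripper_width: 0.367
```

```bash
python3 go.py .6233 .1677 .1 
```

```text
10.03 [0.6188 0.0028 0.0109] [-0.3   0.68  0.31  1.81 -0.3   0.7   1.75] 0.36658216319757775
([-4.4, 164.9, -89.0], [0.01, 0.02, -0.01])
```

{"name": "step_arm", "arguments": {"plan": [[26,0,0,-30,0,0,0],[26,0,0,-60,0,0,0],[26,-2,30,-80,0,0,0],[26,-4,65,-80,0,0,0],[26,-4,100,-80,0,0,0],[26,-4,135,-80,0,0,0],[26,-4,165,-75,0,0,0],[26,-4,165,-60,0,0,0],[26,-4,165,-40,0,0,0],[26,-4,165,-20,0,0,0],[26,-4,165,-10,0,0,0],[26,-4,165,-6,0,0,0],[26,-4,165,-5,0,0,0],[26,-4,165,-5,0,0,0],[26,-4,165,-5,0,0,0]]}}

```text
clock: 11.28
eef_pos: [0.6234, 0.1676, 0.0164]
tcp_rot: [0.001, 3.141, 0.001]
wrist_force: [0.7, 0.5, -1.0]
gripper_width: 0.368
```

```bash
python3 - <<'E'
from h import *
s,a=cap('side','s5.png'); cv2.imwrite('pics/c5.png',cv2.resize(a[150:342,60:316],None,fx=3,fy=3))
E
python3 go.py .6233 .1677 .0149
```

```text
11.33 [0.6234 0.1677 0.0164] [-0.55  0.71  0.32  1.73 -0.3   0.75  1.49] 0.368851868733505
([0.1, 0.0, 1.5], [0.02, 0.07, -0.03])
```

View pics/c5.png

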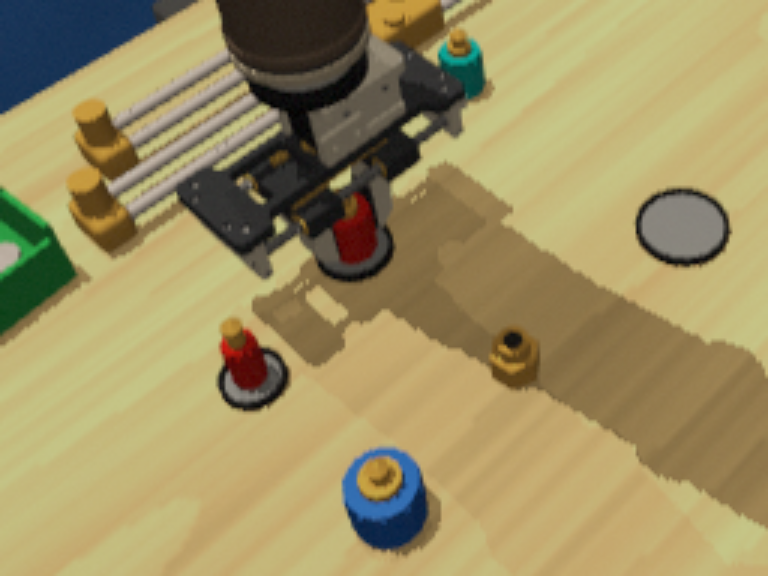

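The side crop shows the medium valve over its dish at (355,245), and the small one upright in its dish at (245,365). Lower by 1.5 mm and release.

{"name": "step_arm", "arguments": {"plan": [[26,0,0,1,0,0,0],[26,0,0,1.5,0,0,0],[26,0,0,1.5,0,0,0],[38,0,0,1.5,0,0,0],[38,0,0,1.5,0,0,0],[42,0,0,1.5,0,0,0],[55,0,0,1.5,0,0,0],[65,0,0,1.5,0,0,0],[70,0,0,1.5,0,0,0],[70,0,0,1.5,0,0,0],[70,0,0,-30,0,0,0],[70,0,0,-70,0,0,0],[70,0,0,-110,0,0,0],[80,0,0,-130,0,0,0],[80,0,0,-130,0,0,0]]}}

```text
clock: 12.58
eef_pos: [0.6259, 0.1682, 0.1513]
tcp_rot: [0.001, 3.133, 0.005]
wrist_force: [1.0, 0.2, -0.0]
gripper_width: 0.851
```

```bash
python3 - <<'E'
from meas import *
s,b=cap('wrist','w6.png'); bb=blob(b,'red',(254,185),35)
pr=lambda v:hullc([proj('wrist',X,s) for X in cyl(v[0],v[1],.034,0.004,.046)])
q=least_squares(lambda v:pr(v)[0]-bb[0],(.623,.168),diff_step=1e-4); print(q.x)
E
python3 go.py .6165 -.282 .145
```

```text
[0.62240755 0.16653986]
12.63 [0.6245 0.1681 0.1485] [-0.6   0.55  0.38  1.64 -0.24  0.99  1.43] 0.8616793081300208
([7.9, -450.1, 2.6], [0.11, 0.28, -0.01])
```

View pics/w6.png

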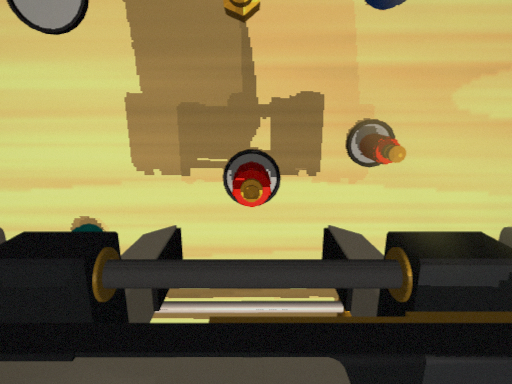

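Both stand in their dishes, the medium at (251,180) and the small at (372,145). On to the large one.

{"name": "step_arm", "arguments": {"plan": [[80,0,-40,0,0,0,0],[80,2,-80,0,0,0,0],[80,3,-120,0,0,0,0],[80,4,-160,0,0,0,0],[80,5,-200,0,0,0,0],[80,6,-240,0,0,0,0],[80,7,-280,0,0,0,0],[80,8,-320,0,0,0,0],[80,8,-360,0,0,0,0],[80,8,-395,0,0,0,0],[80,8,-425,0,0,0,0],[80,8,-450,0,0,0,0],[80,8,-450,0,0,0,0],[80,8,-450,0,0,0,0],[80,8,-450,0,0,0,0]]}}

```text
clock: 13.88
eef_pos: [0.6143, -0.281, 0.1442]
tcp_rot: [0.0, -3.14, -0.003]
wrist_force: [0.4, 0.6, -0.0]
gripper_width: 0.873
```

```bash
python3 - <<'E'
from meas import *
s,b=cap('wrist','w7.png'); bb=blob(b,'red',(254,185),35)
pr=lambda v:hullc([proj('wrist',X,s) for X in cyl(v[0],v[1],.046,0,.042)])
q=least_squares(lambda v:pr(v)[0]-bb[0],(.6165,-.282),diff_step=1e-4); print(q.x)
E
python3 go.py .6165 -.282 .0105
```

```text
[ 0.61582817 -0.28352679]
13.93 [ 0.6146 -0.2803  0.1445] [ 0.1   0.61  0.4   1.55 -0.26  1.04  2.14] 0.8705846762857039
([-2.1, -1.9, 134.0], [0.1, -0.08, 0.08])
```

View pics/w7.png

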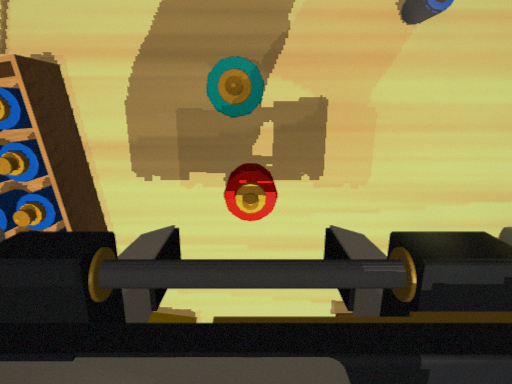

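The large red valve is at (250,192), with turquoise at (235,86). The blue-valve tray on the left is close to the gripper body's 190 mm span, so I'll check that clearance.

```bash
python3 - <<'E'
from h import *
for px in [(409,146),(421,218),(414,182)]:
    print(px,[np.round(onz('top',px,z)[:2],3).tolist() for z in (0,.04,.07)])
a=cv2.imread('pics/top0.png'); b=cv2.imread('pics/side0.png')
c=np.hstack([cv2.resize(a[130:230,340:440],(400,400)),cv2.resize(b[50:150,300:400],(400,400))]); 
cv2.imwrite('pics/box.png',c)
E
```

```text
(409, 146) [[0.717, -0.442], [0.705, -0.428], [0.696, -0.418]]
(421, 218) [[0.514, -0.468], [0.508, -0.453], [0.504, -0.442]]
(414, 182) [[0.614, -0.452], [0.605, -0.438], [0.599, -0.427]]
```

View pics/box.png

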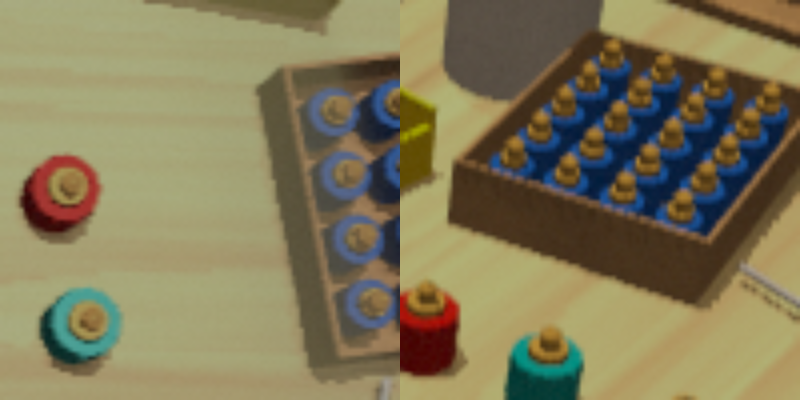

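The tray edge is at y ≈ -0.42 and the body reaches only -0.38, so it clears.

{"name": "step_arm", "arguments": {"plan": [[80,-2,-2.5,40,0,0,0],[80,-2,-2.5,80,0,0,0],[80,-2,-2.5,110,0,0,0],[80,-2,-2.5,127,0,0,0],[80,-2,-2.5,134,0,0,0],[80,-2,-2.5,134,0,0,0],[80,-2,-2.5,134,0,0,0],[38,-2,-2.5,134,0,0,0],[38,-2,-2.5,134,0,0,0],[38,-2,-2.5,134,0,0,0],[38,-2,-2.5,134,0,0,0],[38,-2,-2.5,134,0,0,0],[38,-2,-2.5,134,0,0,0],[38,-2,-2.5,134,0,0,0],[38,-2,-2.5,134,0,0,0]], "grip_force": 25}}

```text
clock: 15.18
eef_pos: [0.6169, -0.2846, 0.012]
tcp_rot: [0.0, 3.141, 0.0]
wrist_force: [-1.2, 1.2, 5.5]
gripper_width: 0.496
```

```bash
python3 go.py .4568 -.0089 .1 
```

```text
15.18 [ 0.6169 -0.2846  0.012 ] [ 0.14  0.76  0.34  1.64 -0.33  0.8   2.2 ] 0.49565680569921156
([160.0, 275.7, -88.0], [0.02, 0.02, -0.0])
```

{"name": "step_arm", "arguments": {"plan": [[38,0,0,-35,0,0,0],[38,0,0,-75,0,0,0],[38,0,0,-110,0,0,0],[38,20,34,-120,0,0,0],[38,40,68,-120,0,0,0],[38,60,103,-120,0,0,0],[38,80,138,-120,0,0,0],[38,100,172,-120,0,0,0],[38,120,207,-120,0,0,0],[38,140,241,-120,0,0,0],[38,155,266,-110,0,0,0],[38,160,276,-90,0,0,0],[38,160,276,-60,0,0,0],[38,160,276,-35,0,0,0],[38,160,276,-15,0,0,0],[38,160,276,-8,0,0,0],[38,160,276,-5,0,0,0],[38,160,276,-5,0,0,0],[38,160,276,-5,0,0,0]]}}

```text
clock: 16.77
eef_pos: [0.4572, -0.009, 0.0173]
tcp_rot: [0.001, 3.141, 0.0]
wrist_force: [-0.2, 0.4, -1.1]
gripper_width: 0.497
```

```bash
python3 - <<'E'
from h import *
s,a=cap('side','s8.png'); cv2.imwrite('pics/c8.png',cv2.resize(a[100:292,160:416],None,fx=3,fy=3))
E
python3 go.py .4568 -.0089 .016
```

```text
16.82 [ 0.4575 -0.0089  0.0175] [-0.32  0.49  0.3   2.2  -0.3   0.48  1.78] 0.4977921367627639
([0.7, 0.0, 1.5], [0.01, 0.09, -0.04])
```

View pics/c8.png

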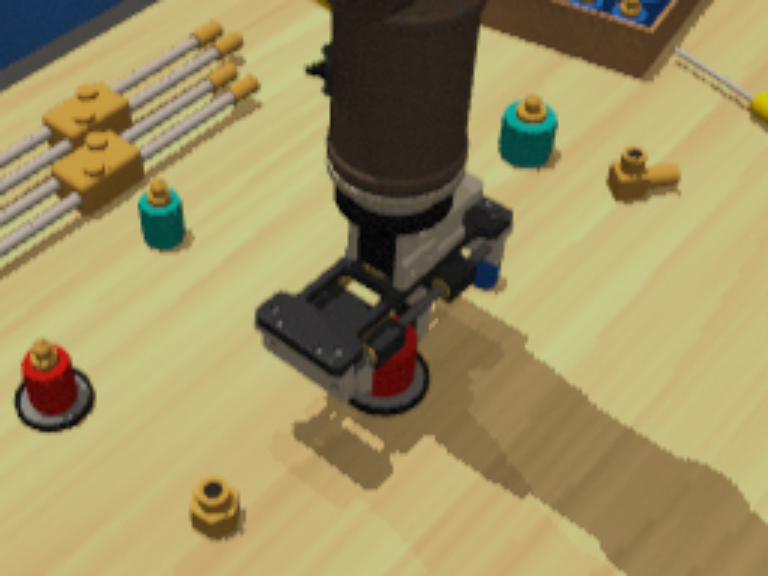

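The large valve sits within its dish at (390,375). Lower by 1.5 mm, release and rise.

{"name": "step_arm", "arguments": {"plan": [[38,0,0,1,0,0,0],[38,0,0,1.5,0,0,0],[38,0,0,1.5,0,0,0],[50,0,0,1.5,0,0,0],[50,0,0,1.5,0,0,0],[55,0,0,1.5,0,0,0],[65,0,0,1.5,0,0,0],[75,0,0,1.5,0,0,0],[78,0,0,1.5,0,0,0],[78,0,0,1.5,0,0,0],[78,0,0,-30,0,0,0],[78,0,0,-70,0,0,0],[78,0,0,-110,0,0,0],[78,0,0,-150,0,0,0],[78,0,0,-180,0,0,0],[78,0,0,-180,0,0,0],[78,0,0,-180,0,0,0]]}}

```text
clock: 18.23
eef_pos: [0.4578, -0.0085, 0.1982]
tcp_rot: [-0.0, 3.138, 0.002]
wrist_force: [0.4, 0.3, -0.5]
gripper_width: 0.846
```

```bash
python3 - <<'E'
from meas import *
s,b=cap('wrist','w9.png'); bb=blob(b,'red',(254,185),45)
pr=lambda v:hullc([proj('wrist',X,s) for X in cyl(v[0],v[1],.046,0.004,.046)])
q=least_squares(lambda v:pr(v)[0]-bb[0],(.457,-.009),diff_step=1e-4); print(q.x)
_,a=cap('side','s9.png'); cv2.imwrite('pics/c9.png',np.hstack([cv2.resize(a[150:342,110:366],(400,300)),cv2.resize(b,(400,300))]))
E
```

```text
[ 0.45630859 -0.01007877]
```

View pics/c9.png

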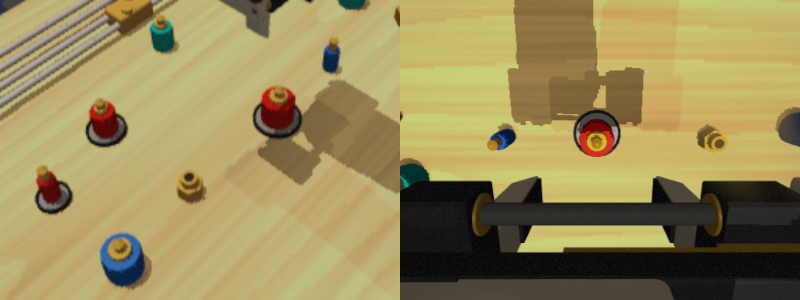

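View pics/s9.png

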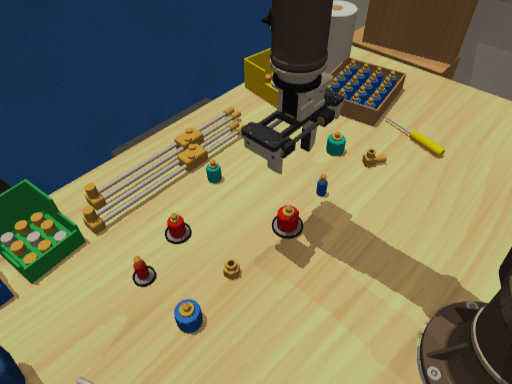

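The side view shows all three red valves upright in their dishes: small (143,272), medium (177,229), large (288,222). The other pieces are where they were, and the arm is clear.

```bash
python3 -c "
from bench import r
print(r.job_done(), r.sense()['clock'])"
```

```text
the job is handed in; nothing more can be done
the job is handed in; nothing more can be done
```

I picked the red small, medium and large valves in that order and stood each one upright in the dish of its size. I handed the job in at about 18.3 s, well under the 83 s limit.

- **Placement:** After each release, the wrist camera put the valve within about 2 mm of its dish centre. The last side picture shows all three upright in their dishes.
- **Left alone:** By eye in the side pictures, the blue valves, nut, elbow and turquoise look-alikes are where they were.
- **Flat on the floor:** I judged this from the commanded heights and the pictures only. No contact force showed just before each release.
- **Forces:** The largest wrist force I read was about 6 N, taken only at the end of each move.

No check failed. The camera measurements agreed to within about 3 mm.

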